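Snap the fuel filter into its spring clips

ROBOT

A 6-joint arm with a two-finger parallel gripper is mounted at the origin on the work surface. World frame = base frame: x ahead of the robot, y to its left, z up, the work surface at z = 0. Lengths are in m, angles in rad, forces in N, time in s.
With the tool pointing down it reaches from about 0.25 to 0.775 m from the base axis. Payload 4 kg.
Tool frame: the origin (TCP) lies between the finger pads; the fingertips stand 25 mm ahead of it and the grasp point (between the pads) lies 6 mm ahead of it (bot.tip_reach is the distance from the TCP to the fingertips, in m); z points along the fingers, x is the direction in which the jaws open and shut, and the axes are right-handed (so a half turn about z gives the same grasp; the last joint's range is limited). The gripper opens to 94 mm and grips with 3 to 60 N. Pads are 16 mm wide; open, the fingers measure 119 mm over their backs; the gripper's body (75 mm by 177 mm) begins 78 mm behind the grasp point.
Start: joints at [-1.345, 0.087, 1.371, -0, 1.684, -0.103], TCP at [0.178, -0.521, 0.202] pointing down, gripper open.
Joint ranges: [-3.1, 3.1], [-0.76, 2.03], [0.27, 2.55], [-1.08, 4.22], [0.17, 2.65], [-2.57, 2.57]. Speed limits (rad/s): [2.79, 2.79, 3.14, 3.14, 3.14, 3.14].

INTERFACE

Orientations are given as [roll, pitch, yaw] about the fixed x, y, z axes, in that order (R = Rz(yaw) Ry(pitch) Rx(roll)).
In Python, from cell import bot, read_camera gives the robot as it stands. The module is installed in compiled form; this text tells all that it offers.
- The arm moves only by the tool apply_moves, never from a script. Its argument "commands" is text: rows parted by semicolons, each of 5 numbers parted by spaces: the shift along the tool's x, y, z in mm, then the turn about the tool's z in rad, then the opening, from 0 (shut) to 1 (fully open). In form: dx dy dz twist claw; .... A call has 1 to 20 rows; each row is the pose to reach, as a shift and turn from the pose commanded when the call began, along the tool's axes at that moment; what a row does not reach only later rows make up. A row lasts 1/10 s, in which the tool goes at most 50 mm and 8.59 degrees, less where a joint would pass 70% of its speed; a pose out of reach is approached as far as the arm can. A call with a gripper value outside its range is refused whole. The fingers move at their own pace and stop on an object; "force" is the grip in N (left out, the last holds). Time passes only in rows, so rows that repeat a pose let the fingers close. It gives the time, the measured TCP pose, the force and the opening at its end, in the units of the state.
- bot.get_obs(): the state, without advancing time (a new reading comes with each control period).
- read_camera(name): name is "side" or "top" or "wrist"; returns a dict with "pixels" (420x560x3 uint8, blue, green, red), "z_map" (420x560 float32, m along the optical axis (not along the pixel's ray), 0 where there is no reading), "intrinsics" (3x3 intrinsics, pixels), "cam_to_world" (4x4, takes a point from camera to world coordinates). Camera axes: x right, y down, z forward; pixel columns grow to the right and rows downward; lengths in m; the calibration is good to about 2 mm. A picture is of the moment at which its call begins.
- bot.close_job(): hands the job in, once; it reports no verdict.
The state is a dict: "clock": time; "joints": joint angles; "dq": joint speeds; "joint_efforts": joint torques, N m; "eef_pos": TCP position; "eef_rot": TCP orientation; "ft_force": force on the tool from outside, world axes, zero at the start; "ft_torque": the same for the moment, N m; "grip_width": opening from 0.0 (shut) to 1.0 (fully open).
Only numpy, scipy, OpenCV 4.12 (cv2) and the standard library are available. Lean on these libraries where they do the work, as an engineer would, in place of code of your own. Each camera call takes 0.05 s, during which the arm holds its last target. There are 200 camera calls.

TASK

On the pump test bench three loose metal fuel filters lie beside a holder with two pairs of sprung clip leaves. Pick out the one filter that fits the holder - the thick one with the long barrel, not the slim one and not the short one - and press it down between the leaves, along the holder, until it snaps past them and sits fully home, then let go. Press it in rather than dropping it in from a height, and leave the other two filters where they lie.

Things in the scene. Friction and masses are not known exactly. Their poses are not given: they have to be found in the camera images.
- filter_mid (a point): Filter to fit; point: its centre, 20 mm above the bench; x along the barrel, either way. Aluminium barrel 36 mm diameter, 104 mm long; at each end a dark hexagon collar 10 mm thick, 40 mm across flats, on which it lies, and an 18 mm brass nozzle: 160 mm overall. 0.1 to 0.2 kg. Grasp from above across mid-barrel; a firm grip (60 N) does no harm.
- slim_mid (a point): Slim filter, bystander, same make: barrel 22 mm diameter, 104 mm long; collars 26 mm across flats; 160 mm overall. Point: its centre, 13 mm above the bench; x along the barrel.
- stub_mid (a point): Short thick filter, bystander, same make: barrel 36 mm diameter, only 50 mm long; collars 40 mm across flats; 106 mm overall. Point: its centre, 20 mm above the bench; x along the barrel.
- seat (a point): Where the filter's centre lies when home, 45 mm above the bench; x along the barrel. Fixed holder: plate 120x76x8 mm; at x=-34 and +34 mm a saddle and two steel spring leaves, 14 mm wide in x, lips 26 mm apart 10 mm above this point, tips at 23 mm; between the pairs, finger room down to the plate. The barrel meets the leaves 24 mm up; press with up to 18 N; below 6 mm they pull it home. Play in x: 11 mm.
Not all that is in view belongs to the job. Leave any blue or purple look-alike of the part that bears seat alone.

How it is judged:
At the end, for the whole second after the job is handed in: The long thick filter is fully home in the holder: its centre within 5 mm in height (6 mm below) and 15 mm sideways of the seat point, its barrel within 0.12 rad of the holder's x axis, at rest; the slim and the short filter within 40 mm of where they started (z of filter_mid in the frame of seat between -0.006 and 0.005 m and horizontal distance between filter_mid and seat below 0.015 m and angle between the x axis of filter_mid and the x axis of seat, either way round below 0.12 rad and linear speed of filter below 0.02 m/s and distance of each of slim_mid, stub_mid from where it was at the start of the episode below 0.04 m); the robot touches nothing.
It fails at once if the slim or the short filter is moved by more than 40 mm (distance of any of slim_mid, stub_mid from where it was at the start of the episode above 0.04 m).
It fails at once if the filter is dropped into the clips: faster than 0.7 m/s over the holder, its centre still 28 mm or more above the seat point (linear speed of filter above 0.7 m/s and horizontal distance between filter_mid and seat below 0.06 m and z of filter_mid in the frame of seat above 0.028 m).
It also fails if it takes over 42 s, if anything falls off the work surface, if the arm or the gripper's body presses on something with over 40 N, if the wrist force passes 120 N, or if a joint passes its speed limit or range.

## Working session

There is one attempt and no reset: what is moved stays moved. The work goes in short steps, Python scripts to look and compute and a tool call to move; the robot and the scene stay as the last step left them, time stands still between calls to the robot, and variables do not carry over. Pictures are saved under pics/ and viewed, about 8 in all and at most 12, crops included, and the job is handed in when it is done.

Besides the shell and the picture viewer there is one more tool, called after "Emit:" by a JSON object that holds its "name" and its "arguments", one argument or row to a line. apply_moves: Moves the arm, as the interface text tells. Its arguments: {"type":"object","properties":{"commands":{"type":"string"},"force":{"type":"number"}},"required":["commands"]}

```bash
mkdir -p pics
cat > h.py <<'E'
import numpy as np, cv2
from cell import bot, read_camera
def snap(n):
    d=read_camera(n); np.savez(f'{n}.npz',**d); return d
def world(d):
    K=d['intrinsics'];z=d['z_map'];v,u=np.mgrid[:z.shape[0],:z.shape[1]]
    P=np.stack([(u-K[0,2])/K[0,0]*z,(v-K[1,2])/K[1,1]*z,z],-1)
    T=d['cam_to_world'];W=P@T[:3,:3].T+T[:3,3];W[z==0]=np.nan;return W
E
python3 - <<'E'
from h import *
for n in('top','side'):
    d=snap(n);cv2.imwrite(f'pics/{n}0.png',d['pixels'])
o=bot.get_obs();print(o['eef_pos'],o['eef_rot'],o['clock'],o['ft_force'])
E
```

```text
[ 0.17747515 -0.52006375  0.20044018] [-3.14142629e+00  1.92504705e-03 -1.24194460e+00] 0.1 [-0.465686   -0.00777882 -0.0109275 ]
```

View pics/top0.png

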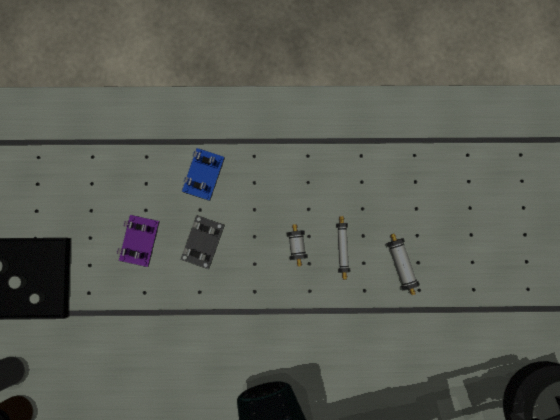

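View pics/side0.png

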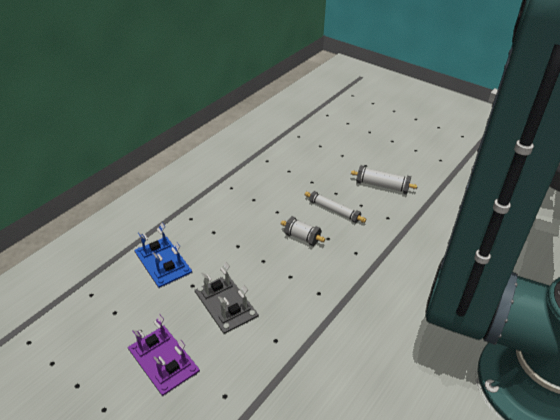

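Top view candidates:
- **Filters:** short one at (297,244), slim one at (343,247), long thick one at (402,264). I choose the last.
- **Holders:** grey at (203,242), blue look-alike at (203,174), purple look-alike at (139,241). I choose the grey one.

Next I measure both and check the choice in one close crop.

Run:
```python
from h import *
d={k:v for k,v in np.load('top.npz').items()};W=world(d);im=d['pixels']
print('cam',d['cam_to_world'][:3,3],'bench z',np.nanmedian(W[180:215,260:420,2]))
zb=np.nanmedian(W[180:215,260:420,2])
def ana(name,r0,r1,c0,c1,lo,hi):
    w=W[r0:r1,c0:c1].reshape(-1,3);w=w[(w[:,2]>zb+lo)&(w[:,2]<zb+hi)]
    (c,s,a)=cv2.minAreaRect((w[:,:2]*1000).astype(np.float32))
    m=w[:,:2].mean(0);u,sv,vt=np.linalg.svd(w[:,:2]-m)
    print(name,len(w),'rect',c,s,a,'mean',m,'ang',np.arctan2(vt[0,1],vt[0,0]),'zmax',w[:,2].max())
    return
ana('thick',225,300,375,425,.006,.06)
ana('slim',210,285,333,352,.006,.06)
ana('stub',218,272,283,310,.006,.06)
ana('plate',208,275,172,232,.004,.012)
ana('holder>4',208,275,172,232,.004,.1)
ana('leaves',208,275,172,232,.03,.1)
a=cv2.resize(im[205:280,165:240],(400,400),interpolation=cv2.INTER_CUBIC);b=cv2.resize(im[225:300,365:440],(400,400),interpolation=cv2.INTER_CUBIC)
cv2.imwrite('pics/crop.png',np.hstack([a,b]))
```

```text
cam [0.49155307 0.03174335 1.20632902] bench z -0.0005163298045718356
thick 847 rect (471.87860107421875, -304.274658203125) (161.9478759765625, 120.17292022705078) 2.9787704944610596 mean [ 0.47538427 -0.30200734] ang -2.850769458637464 zmax 0.04380965296939321
slim 520 rect (520.28076171875, -159.36900329589844) (162.54502868652344, 35.82094192504883) 2.5492334365844727 mean [ 0.51898046 -0.15476693] ang -3.1101219145473458 zmax 0.02964757182928679
stub 499 rect (527.5035400390625, -38.51751708984375) (55.055171966552734, 104.18111419677734) 85.32649993896484 mean [ 0.52581131 -0.03759494] ang -3.032593831435147 zmax 0.0450130171701435
plate 1060 rect (538.392822265625, 205.21038818359375) (151.3682861328125, 168.6921844482422) 89.52928924560547 mean [0.53565288 0.20214446] ang 2.8444063819604404 zmax 0.011480120241393665
holder>4 1500 rect (538.392822265625, 205.21038818359375) (151.3682861328125, 168.6921844482422) 89.52928924560547 mean [0.53577682 0.20183079] ang 2.8177249801699427 zmax 0.07049636763270994
leaves 169 rect (536.1321411132812, 202.1666717529297) (54.8650016784668, 83.96990203857422) 70.95359802246094 mean [0.53589887 0.20323963] ang 2.793147381658442 zmax 0.07049636763270994
```

View pics/crop.png

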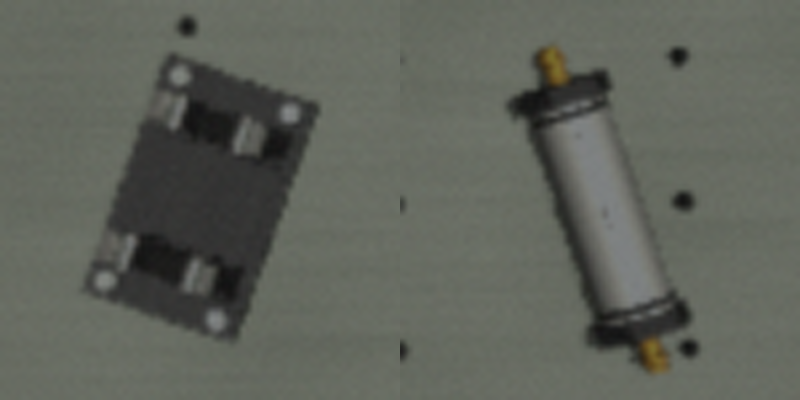

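The crop confirms the grey holder (left) and the long thick barrel with its hex collars (right). I'll move above the filter for a wrist-camera look.

Emit:
{"name": "apply_moves", "arguments": {
  "commands": "-14 -44 0 0 1;-28 -88 0 0 1;-42 -132 0 0 1;-56 -176 0 0 1;-70 -220 0 0 1;-84 -264 0 0 1;-98 -308 0 0 1;-110 -350 0 0 1;-110 -350 0 0 1;-110 -350 0 0 1;-110 -350 0 0 1"
}}

```text
clock: 1.2
eef_pos: [0.4724, -0.304, 0.2011]
eef_rot: [3.141, 0.0, -1.243]
ft_force: [-0.4, 0.4, -0.1]
grip_width: 1.0
```

```bash
cat >> h.py <<'E'
def ransac_bar(W,zlo,zhi,ctr,rad):
    w=W.reshape(-1,3);w=w[np.isfinite(w).all(1)];w=w[(w[:,2]>zlo)&(w[:,2]<zhi)&(np.hypot(*(w[:,:2]-ctr).T)<rad)]
    return w
E
python3 - <<'E'
from h import *
d=snap('wrist');W=world(d);cv2.imwrite('pics/w1.png',d['pixels'])
o=bot.get_obs();print(o['eef_pos'],o['eef_rot'],o['clock'],o['ft_force'])
print(d['cam_to_world'])
w=ransac_bar(W,.006,.06,[.474,-.303],.12)
c,s,a=cv2.minAreaRect((w[:,:2]*1000).astype(np.float32));m=w[:,:2].mean(0);vt=np.linalg.svd(w[:,:2]-m,full_matrices=False)[2]
print(len(w),c,s,a,m,np.arctan(vt[0,1]/vt[0,0]),w[:,2].max())
E
```

```text
[ 0.47229517 -0.30430966  0.20127993] [ 3.14086896e+00  7.72210348e-05 -1.24376041e+00] 1.25 [ 0.03550097 -0.02058987 -0.10340429]
[[ 3.22191945e-01 -9.20801782e-01 -2.19809985e-01  5.36637223e-01]
 [-9.46674326e-01 -3.13452166e-01 -7.45349622e-02 -2.83399925e-01]
 [-2.67990096e-04  2.32103034e-01 -9.72691169e-01  3.84387112e-01]
 [ 0.00000000e+00  0.00000000e+00  0.00000000e+00  1.00000000e+00]]
4107 (477.38006591796875, -306.2923278808594) (159.42405700683594, 45.71171951293945) 17.528858184814453 [ 0.48035323 -0.30505144] 0.30584035656872827 0.042436408712138385
```

View pics/w1.png

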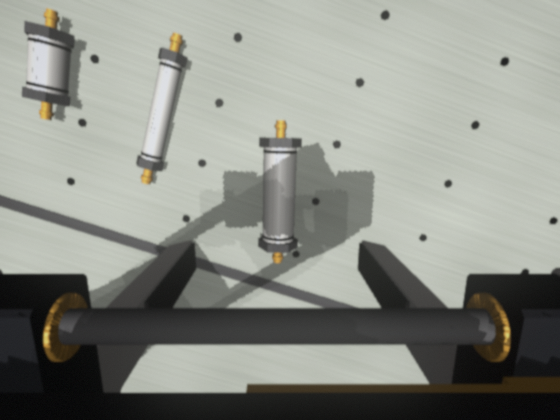

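Wrist view: thick filter at (279,192), aligned with the jaws. It measures 159 × 46 mm, which matches. Now I descend and grip.

Emit:
{"name": "apply_moves", "arguments": {
  "commands": "3.5 -4.2 40 0.021 1;3.5 -4.2 80 0.021 1;3.5 -4.2 115 0.021 1;3.5 -4.2 145 0.021 1;3.5 -4.2 162 0.021 1;3.5 -4.2 172 0.021 1;3.5 -4.2 172 0.021 1;3.5 -4.2 172 0.021 1;3.5 -4.2 172 0.021 0;3.5 -4.2 172 0.021 0;3.5 -4.2 172 0.021 0;3.5 -4.2 172 0.021 0;3.5 -4.2 172 0.021 0;3.5 -4.2 172 0.021 0;3.5 -4.2 172 0.021 0;3.5 -4.2 172 0.021 0",
  "force": 60
}}

```text
clock: 2.85
eef_pos: [0.4784, -0.3054, 0.0294]
eef_rot: [3.142, 0.0, -1.263]
ft_force: [-0.2, 0.5, -0.5]
grip_width: 0.357
```

Emit:
{"name": "apply_moves", "arguments": {
  "commands": "0 0 -25 0 0;0 0 -60 0 0;0 0 -100 0 0;0 0 -140 0 0;-25 -7 -160 0.05 0;-65 -19 -160 0.1 0;-110 -33 -160 0.15 0;-155 -47 -160 0.2 0;-200 -61 -160 0.26 0;-245 -75 -160 0.32 0;-290 -89 -160 0.38 0;-335 -103 -160 0.44 0;-380 -117 -160 0.5 0;-425 -130 -160 0.56 0;-465 -142 -160 0.61 0;-495 -150 -160 0.65 0;-509 -154 -160 0.65 0;-509 -154 -160 0.65 0;-509 -154 -160 0.65 0;-509 -154 -160 0.65 0"
}}

```text
clock: 4.85
eef_pos: [0.4713, 0.2249, 0.1895]
eef_rot: [-3.141, -0.001, -1.915]
ft_force: [-0.5, 0.2, -0.6]
grip_width: 0.005
```

Run:
```python
from h import *
d=snap('wrist');W=world(d);cv2.imwrite('pics/w2.png',d['pixels'])
o=bot.get_obs();print(o['eef_pos'],o['eef_rot'],o['clock'],o['ft_force'],o['grip_width'])
for lo,hi in((.004,.012),(.04,.08)):
    w=ransac_bar(W,lo,hi,[.536,.203],.085)
    c,s,a=cv2.minAreaRect((w[:,:2]*1000).astype(np.float32));print(lo,len(w),c,s,a,w.mean(0),w[:,2].max())
```

```text
[0.47133068 0.2248487  0.18951768] [-3.14123404e+00 -4.61434256e-04 -1.91495108e+00] 4.9 [-0.07982038 -0.79296715  1.0767526 ] 0.010007295083329015
0.004 5409 (537.7491455078125, 201.8861846923828) (76.19011688232422, 118.73500061035156) 70.33056640625 [0.53925291 0.20126283 0.00830942] 0.011999986200956159
0.04 1156 (537.5631713867188, 201.6523895263672) (54.89607238769531, 85.32699584960938) 70.592529296875 [0.5400436  0.20056807 0.06184332] 0.07055074550106988
```

View pics/w2.png

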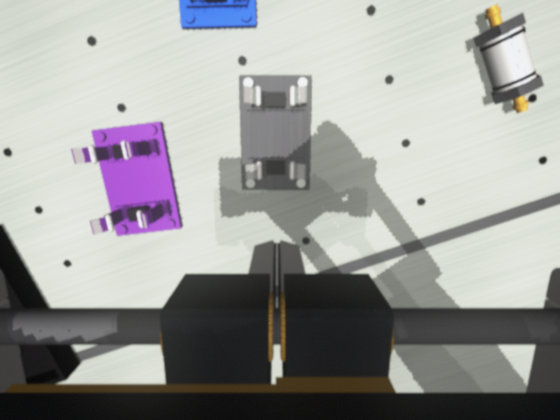

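The gripper is shut and empty (0.005), so the filter was lost during the lift. The holder is well measured: centre (0.5377, 0.2019), yaw about -0.343. Next I look for the filter.

Run:
```python
from h import *
d=snap('top');W=world(d)
cv2.imwrite('pics/top1.png',d['pixels'][120:320])
w=ransac_bar(W,.006,.2,[.474,-.303],.11)
c,s,a=cv2.minAreaRect((w[:,:2]*1000).astype(np.float32));m=w[:,:2].mean(0);vt=np.linalg.svd(w[:,:2]-m,full_matrices=False)[2]
print(len(w),c,s,a,m,np.arctan(vt[0,1]/vt[0,0]),w[:,2].max())
```

```text
848 (479.9515075683594, -305.09490966796875) (171.0567169189453, 171.69204711914062) 61.22444152832031 [ 0.47552937 -0.30162153] 0.2993754889354938 0.046201386309249415
```

View pics/top1.png

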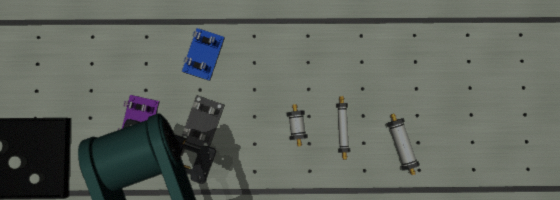

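The filter still lies where it was, about (400,144) in the crop, and all three filters are in place. I go back and re-measure it before gripping again, deeper and with a check on the grip.

Emit:
{"name": "apply_moves", "arguments": {
  "commands": "20 -7 0 -0.02 1;60 -22 0 -0.07 1;105 -38 0 -0.13 1;150 -55 0 -0.19 1;195 -71 0 -0.25 1;240 -88 0 -0.31 1;285 -104 0 -0.37 1;330 -121 0 -0.43 1;375 -137 0 -0.49 1;420 -154 0 -0.55 1;460 -168 0 -0.61 1;487 -178 0 -0.65 1;497 -182 0 -0.65 1;497 -182 0 -0.65 1;497 -182 0 -0.65 1;497 -182 0 -0.65 1"
}}

```text
clock: 6.55
eef_pos: [0.4759, -0.3014, 0.1898]
eef_rot: [-3.141, 0.0, -1.262]
ft_force: [0.1, 0.4, 0.5]
grip_width: 1.001
```

```bash
cat > f.py <<'E'
from h import *
d=snap('wrist');W=world(d)
o=bot.get_obs();p=o['eef_pos'];yaw=o['eef_rot'][2];print(p,o['eef_rot'],o['clock'],o['grip_width'])
w=ransac_bar(W,.006,.06,[.476,-.304],.1)
c,s,a=cv2.minAreaRect((w[:,:2]*1000).astype(np.float32));print(len(w),c,s,a)
m=w[:,:2].mean(0);vt=np.linalg.svd(w[:,:2]-m,full_matrices=False)[2];ang=np.arctan(vt[0,1]/vt[0,0]);ax=np.array([np.cos(ang),np.sin(ang)]);n=np.array([-ax[1],ax[0]])
q=w[:,:2]-np.array(c)/1000;t=q@ax;e=q@n
print('pca',ang)
for x in range(-50,51,10):
    k=abs(t-x/1000)<.005;ee=e[k]*1000;print(x,k.sum(),ee.min().round(1),ee.max().round(1),'ztop',np.percentile(w[k,2],98).round(4),'e at top',np.median(ee[w[k,2]>np.percentile(w[k,2],80)]).round(1))
dl=np.array(c)/1000-p[:2];print('dx,dy',dl@[np.cos(yaw),np.sin(yaw)],dl@[np.sin(yaw),-np.cos(yaw)],'twist',yaw-(ang-np.pi/2))
E
python3 f.py
```

```text
[ 0.47595112 -0.30143975  0.18988363] [-3.14111635e+00 -1.82594252e-04 -1.26130900e+00] 6.6 0.998006506561986
4355 (477.4261779785156, -306.4685974121094) (160.59689331054688, 45.34203338623047) 17.595476150512695
pca 0.3030510960581722
-50 368 -22.9 22.4 ztop 0.0411 e at top 1.1
-40 287 -16.7 17.7 ztop 0.039 e at top 0.1
-30 281 -16.4 17.7 ztop 0.039 e at top 1.2
-20 295 -17.7 17.7 ztop 0.0391 e at top 0.3
-10 304 -17.3 17.6 ztop 0.0392 e at top 0.4
0 310 -17.1 17.6 ztop 0.0393 e at top 0.4
10 309 -16.8 17.6 ztop 0.0391 e at top 0.5
20 315 -16.6 17.5 ztop 0.0389 e at top 0.6
30 322 -16.4 17.5 ztop 0.0394 e at top 0.7
40 336 -17.6 17.5 ztop 0.0391 e at top 0.8
50 363 -22.5 22.9 ztop 0.0409 e at top -0.1
dx,dy 0.005239188342338176 0.00012665724754809424 twist 0.006436230865757286
```

Emit:
{"name": "apply_moves", "arguments": {
  "commands": "5 0 40 0.005 1;5 0 80 0.005 1;5 0 115 0.005 1;5 0 140 0.005 1;5 0 155 0.005 1;5 0 163 0.005 1;5 0 163 0.005 1;5 0 163 0.005 1;5 0 163 0.005 0;5 0 163 0.005 0;5 0 163 0.005 0;5 0 163 0.005 0;5 0 163 0.005 0;5 0 163 0.005 0",
  "force": 60
}}

```text
clock: 8.0
eef_pos: [0.4772, -0.3077, 0.0265]
eef_rot: [-3.142, -0.0, -1.268]
ft_force: [0.7, 0.1, -0.1]
grip_width: 0.529
```

Emit:
{"name": "apply_moves", "arguments": {
  "commands": "0 0 0 0 0;0 0 0 0 0",
  "force": 60
}}

```text
clock: 8.2
eef_pos: [0.4771, -0.3076, 0.0264]
eef_rot: [3.141, 0.0, -1.268]
ft_force: [-0.8, 1.6, 1.9]
grip_width: 0.357
```

Emit:
{"name": "apply_moves", "arguments": {
  "commands": "0 0 0 0 0;0 0 0 0 0;0 0 0 0 0;0 0 0 0 0"
}}

```text
clock: 8.6
eef_pos: [0.4771, -0.3076, 0.0263]
eef_rot: [3.141, 0.0, -1.268]
ft_force: [-0.2, 0.8, -0.9]
grip_width: 0.273
```

Run:
```python
from h import *
d=snap('side');cv2.imwrite('pics/s2.png',cv2.resize(d['pixels'][110:260,300:500],(800,600)))
o=bot.get_obs();print(o['eef_pos'],o['ft_force'],o['grip_width'])
```

```text
[ 0.47709848 -0.30769181  0.02629878] [-0.2856088   1.60730761 -0.2344505 ] 0.2760920678882352
```

View pics/s2.png

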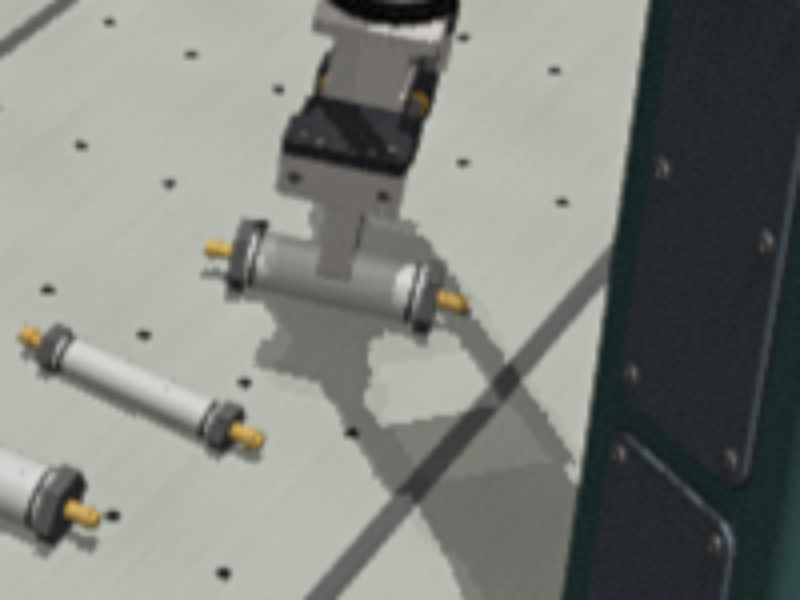

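The grip is sliding up the barrel: the opening keeps shrinking, and the fingertip, at (335,275), sits higher than it should. I measure the actual fingertip height.

Run:
```python
from h import *
d=dict(np.load('side.npz'));W=world(d)
print('tip_reach',bot.tip_reach, 'bench',np.nanmedian(W[185:190,330:345,2]),bot.get_obs()['grip_width'])
for r in range(158,192,2):
    u=300+335//4; print(r,u,W[r,u].round(4),d['pixels'][r,u], W[r,u+10].round(4))
```

```text
tip_reach 0.025 bench -0.0015260692491625427 0.2760920678882352
158 383 [ 0.4541 -0.2287  0.1363] [101 105 108] [ 0.4344 -0.2356  0.1413]
160 383 [ 0.4533 -0.2289  0.1312] [100 103 106] [ 0.4325 -0.2331  0.1383]
162 383 [ 0.4738 -0.2788  0.0868] [ 96  99 101] [ 0.4329 -0.2362  0.1309]
164 383 [ 0.4732 -0.2794  0.081 ] [101 104 107] [ 0.4961 -0.3965  0.0008]
166 383 [ 0.4734 -0.282   0.0735] [102 106 108] [ 4.924e-01 -3.897e-01  1.000e-04]
168 383 [ 0.4721 -0.281   0.069 ] [101 105 107] [ 4.886e-01 -3.829e-01 -3.000e-04]
170 383 [ 0.4713 -0.2812  0.0633] [103 104 108] [ 0.4852 -0.3768 -0.0014]
172 383 [ 0.4703 -0.2812  0.0579] [102 104 107] [ 0.481  -0.3689 -0.0009]
174 383 [ 0.4697 -0.2818  0.0519] [103 105 109] [ 0.4587 -0.3151  0.0368]
176 383 [ 0.4703 -0.2854  0.0434] [101 105 108] [ 0.4542 -0.3062  0.0384]
178 383 [ 0.4692 -0.2849  0.0383] [ 94  96 100] [ 0.4528 -0.3051  0.0337]
180 383 [ 0.4706 -0.2906  0.0279] [122 124 126] [ 0.4505 -0.3019  0.0308]
182 383 [ 0.4676 -0.2855  0.0266] [107 110 111] [ 0.4476 -0.2972  0.0291]
184 383 [ 0.4685 -0.2899  0.0171] [93 95 96] [ 0.4471 -0.2984  0.0225]
186 383 [ 0.4698 -0.2954  0.0068] [90 95 95] [ 0.445  -0.2954  0.0194]
188 383 [ 0.4716 -0.3021 -0.0048] [105 111 109] [ 0.4454 -0.2992  0.0105]
190 383 [ 0.4664 -0.2917 -0.0017] [102 110 107] [ 0.4463 -0.3041  0.0005]
```

Run:
```python
from h import *
d=snap('wrist');W=world(d);o=bot.get_obs();p=o['eef_pos'];y=o['eef_rot'][2];print(p,o['grip_width'],o['ft_force'])
D=W-p; X=D[...,0]*np.cos(y)+D[...,1]*np.sin(y); Y=D[...,0]*np.sin(y)-D[...,1]*np.cos(y); Z=-D[...,2]
T=np.stack([X,Y,Z],-1)*1000
for r in range(225,300,5): print(r,[tuple(T[r,c].round(0)) for c in (235,245,255,265,279,293,303,313,323)])
im=d['pixels'][150:350,180:380];cv2.imwrite('pics/w3.png',cv2.resize(im,(600,600)))
```

```text
[ 0.4771365  -0.30773972  0.0263045 ] 0.26891650145741286 [ 0.63496817  0.27976203 -1.4237984 ]
225 [(np.float64(-26.0), np.float64(-11.0), np.float64(26.0)), (np.float64(-20.0), np.float64(-11.0), np.float64(26.0)), (np.float64(-11.0), np.float64(-19.0), np.float64(-6.0)), (np.float64(-5.0), np.float64(-20.0), np.float64(-9.0)), (np.float64(2.0), np.float64(-21.0), np.float64(-12.0)), (np.float64(10.0), np.float64(-20.0), np.float64(-10.0)), (np.float64(16.0), np.float64(-19.0), np.float64(-4.0)), (np.float64(25.0), np.float64(-11.0), np.float64(27.0)), (np.float64(32.0), np.float64(-10.0), np.float64(27.0))]
230 [(np.float64(-27.0), np.float64(-7.0), np.float64(28.0)), (np.float64(-20.0), np.float64(-7.0), np.float64(26.0)), (np.float64(-11.0), np.float64(-17.0), np.float64(-7.0)), (np.float64(-5.0), np.float64(-18.0), np.float64(-11.0)), (np.float64(2.0), np.float64(-18.0), np.float64(-11.0)), (np.float64(10.0), np.float64(-17.0), np.float64(-9.0)), (np.float64(16.0), np.float64(-16.0), np.float64(-3.0)), (np.float64(25.0), np.float64(-7.0), np.float64(26.0)), (np.float64(32.0), n
[... 6091 characters left out ...]
64(-10.0)), (np.float64(14.0), np.float64(5.0), np.float64(-37.0)), (np.float64(15.0), np.float64(-9.0), np.float64(-65.0)), (np.float64(19.0), np.float64(-10.0), np.float64(-67.0))]
295 [(np.float64(-14.0), np.float64(-10.0), np.float64(-71.0)), (np.float64(-12.0), np.float64(-4.0), np.float64(-60.0)), (np.float64(-12.0), np.float64(23.0), np.float64(-6.0)), (np.float64(-5.0), np.float64(21.0), np.float64(-10.0)), (np.float64(3.0), np.float64(20.0), np.float64(-12.0)), (np.float64(11.0), np.float64(21.0), np.float64(-9.0)), (np.float64(14.0), np.float64(7.0), np.float64(-37.0)), (np.float64(15.0), np.float64(-8.0), np.float64(-68.0)), (np.float64(19.0), np.float64(-9.0), np.float64(-70.0))]
```

View pics/w3.png

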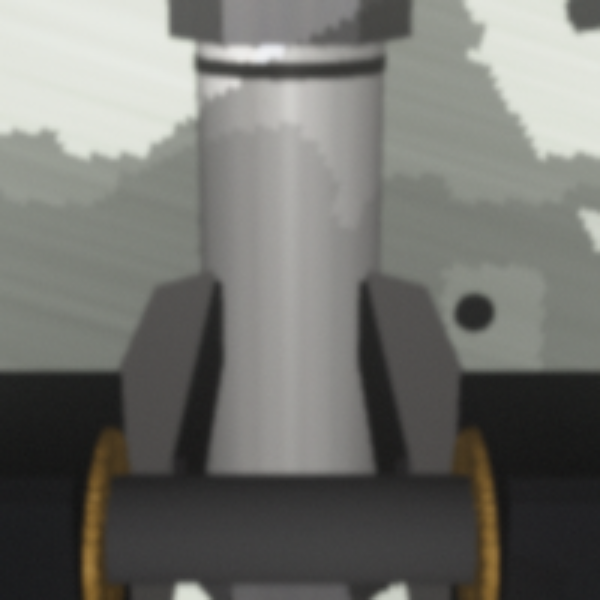

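The wrist depth shows the fingertips about 9 mm *behind* the reported TCP rather than 25 mm ahead, so the fingers reach about 31 mm less than stated. The 25.5 mm chord gripped on the barrel agrees, with the tips at z ≈ 0.033. I open, go lower in small steps, and regrip.

Emit:
{"name": "apply_moves", "arguments": {
  "commands": "1 0 0 0 0.8;1 0 0 0 0.8;1 0 0 0 0.8;1 0 0 0 0.8;1 0 0 0 0.8;1 0 0 0 0.8;1 0 5 0 0.8;1 0 10 0 0.8;1 0 15 0 0.8;1 0 20 0 0.8;1 0 20 0 0.8;1 0 20 0 0.8",
  "force": 60
}}

```text
clock: 9.9
eef_pos: [0.4774, -0.3085, 0.0062]
eef_rot: [3.141, 0.0, -1.268]
ft_force: [-0.3, 0.8, 0.1]
grip_width: 0.802
```

```bash
cat > t.py <<'E'
from h import *
d=snap('wrist');W=world(d);o=bot.get_obs();p=o['eef_pos'];y=o['eef_rot'][2];print(p,o['grip_width'],o['ft_force'],o['clock'])
D=W-p; X=D[...,0]*np.cos(y)+D[...,1]*np.sin(y); Y=D[...,0]*np.sin(y)-D[...,1]*np.cos(y); Z=-D[...,2]
m=(abs(Y+.0095)<.0015)&(abs(X)>.015)&(abs(X)<.06)&(Z>-.05)&(W[...,2]>-.03)
k=m&(np.arange(420)[:,None]>225)
for s in(-1,1):
    q=k&(np.sign(X)==s);print(s,q.sum(),'tip tool z',np.sort(Z[q])[-12:].round(4),'x range',X[q].min(),X[q].max())
print('bench near',np.nanmedian(W[200:220,200:230,2]))
E
python3 t.py
```

```text
[ 0.47752515 -0.30869499  0.00647254] 0.8005786192960934 [ 0.03685548 -0.18434538  0.03552056] 9.95
-1 1133 tip tool z [0.0073 0.0073 0.0074 0.0075 0.0075 0.0076 0.0076 0.0076 0.0077 0.008
 0.008  0.0081] x range -0.05996012322466136 -0.015105045458102245
1 1134 tip tool z [0.0073 0.0073 0.0074 0.0074 0.0075 0.0076 0.0077 0.0078 0.008  0.008
 0.0081 0.0082] x range 0.015051423963960777 0.05976728909716263
bench near 0.00013745372830688274
```

Emit:
{"name": "apply_moves", "arguments": {
  "commands": "0 0 4 0 0.8;0 0 8 0 0.8;0 0 8 0 0.8;0 0 8 0 0.8;0 0 8 0 0;0 0 8 0 0;0 0 8 0 0;0 0 8 0 0;0 0 8 0 0;0 0 8 0 0;0 0 8 0 0;0 0 8 0 0;0 0 8 0 0;0 0 8 0 0;0 0 8 0 0",
  "force": 60
}}

```text
clock: 11.45
eef_pos: [0.4775, -0.3085, -0.0014]
eef_rot: [-3.142, 0.0, -1.268]
ft_force: [-0.2, 0.8, 0.9]
grip_width: 0.37
```

Emit:
{"name": "apply_moves", "arguments": {
  "commands": "0 0 -3 0 0;0 0 -8 0 0;0 0 -14 0 0;0 0 -20 0 0;0 0 -20 0 0"
}}

```text
clock: 11.95
eef_pos: [0.4783, -0.3094, 0.0201]
eef_rot: [-3.14, -0.003, -1.268]
ft_force: [0.6, -0.2, -0.1]
grip_width: 0.372
```

```bash
sed -i 's/^m=.*/m=0/' t.py
python3 - <<'E'
from h import *
d=snap('side');W=world(d);o=bot.get_obs();print(o['eef_pos'],o['ft_force'],o['grip_width'],o['clock'])
cv2.imwrite('pics/s3.png',cv2.resize(d['pixels'][110:260,300:500],(800,600)))
w=ransac_bar(W,.006,.3,[.477,-.306],.1);print(len(w))
E
```

```text
[ 0.47802887 -0.3091173   0.01945114] [-0.2968969   0.68783656 -2.00427666] 0.3723862120064437 12.0
3820
```

View pics/s3.png

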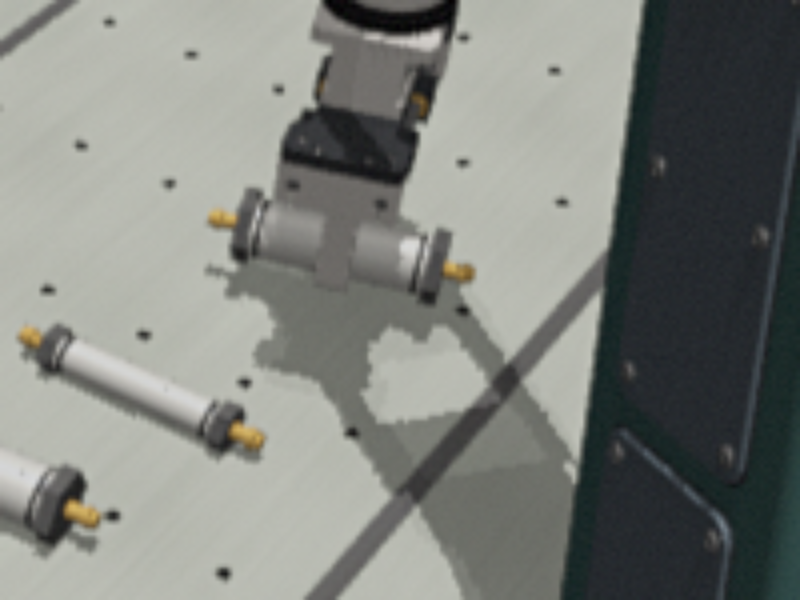

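The filter is held (opening 0.372, about 35 mm) and off the bench; its centre sits 21.4 mm above the reported TCP. I carry it to above the holder.

Emit:
{"name": "apply_moves", "arguments": {
  "commands": "0 0 -25 0 0;0 0 -60 0 0;0 0 -100 0 0;-10 -4 -135 0.02 0;-40 -18 -150 0.06 0;-80 -36 -150 0.11 0;-120 -53 -150 0.17 0;-160 -71 -150 0.23 0;-200 -89 -150 0.29 0;-240 -107 -150 0.35 0;-280 -125 -150 0.41 0;-320 -142 -150 0.47 0;-360 -160 -150 0.53 0;-400 -178 -150 0.59 0;-435 -194 -150 0.63 0;-460 -205 -150 0.646 0;-470 -209 -150 0.646 0;-470 -209 -150 0.646 0;-470 -209 -150 0.646 0;-470 -209 -150 0.646 0"
}}

```text
clock: 14.0
eef_pos: [0.5369, 0.2008, 0.1685]
eef_rot: [-3.141, -0.001, -1.916]
ft_force: [-0.1, -0.2, -2.2]
grip_width: 0.369
```

```bash
cat > m.py <<'E'
from h import *
import sys
seat=np.array([.5377,.2018]);sy=-.343
o=bot.get_obs();p=o['eef_pos'];yaw=o['eef_rot'][2];print(p,o['eef_rot'],o['clock'],o['grip_width'],o['ft_force'])
zc=p[2]+.0214
X=np.array([np.cos(yaw),np.sin(yaw)]);Y=np.array([np.sin(yaw),-np.cos(yaw)])
for n in('wrist','side'):
    d=snap(n);W=world(d);cv2.imwrite(f'pics/{n}_{o["clock"]:.2f}.png',d['pixels'])
    w=W.reshape(-1,3);w=w[np.isfinite(w).all(1)]
    r=w[:,:2]-p[:2];t=r@Y;e=r@X;h=w[:,2]-zc
    k=(abs(t)<.09)&(abs(t)>.015)&(abs(e)<.026)&(abs(h)<.027)   # held filter
    w=w[k];t=t[k];e=e[k];h=h[k];print(n,k.sum(),'t ext',np.percentile(t,[.5,99.5]),'e',np.percentile(e,[1,99]))
    b=abs(t)<.048   # barrel: fit cylinder axis
    from scipy.optimize import least_squares
    def f(q):return np.hypot(e[b]-q[0]-q[1]*t[b],h[b]-q[2]-q[3]*t[b])-.018
    s=least_squares(f,[0,0,0,0],loss='soft_l1',f_scale=.001);print('axis e0,slope,h0,slope',s.x.round(4),b.sum(),'rms',np.sqrt((s.fun**2).mean()).round(4))
dl=seat-p[:2];print('seat rel dx,dy',dl@X,dl@Y,'twist',yaw-(sy-np.pi/2))
E
python3 m.py; ls pics
```

```text
[0.53689823 0.20077289 0.16848218] [-3.14139184e+00 -6.96884144e-04 -1.91576113e+00] 14.0 0.36855304593173 [-0.09601825 -0.17560836 -2.21738194]
wrist 12105 t ext [-0.08038154  0.05882497] e [-0.02075344  0.02163322]
axis e0,slope,h0,slope [0.0005 0.002  0.0002 0.0005] 6469 rms 0.0005
side 934 t ext [-0.05765145  0.08081336] e [-0.02273219  0.01840808]
axis e0,slope,h0,slope [-0.001   0.0044 -0.0007 -0.0005] 414 rms 0.001
seat rel dx,dy -0.0012377335749301395 -0.0004072027606294345 twist -0.0019648031514392095
crop.png
s2.png
s3.png
side0.png
side_14.00.png
top0.png
top1.png
w1.png
w2.png
w3.png
wrist_14.00.png
```

Filter over holder: tilt about 0, axis within about 1 mm and 0.005 rad. I shift by -1.5 mm, go down to just above the leaves, then press.

Emit:
{"name": "apply_moves", "arguments": {
  "commands": "-1.5 -0.4 15 0 0;-1.5 -0.4 40 0 0;-1.5 -0.4 65 0 0;-1.5 -0.4 87 0 0;-1.5 -0.4 102 0 0;-1.5 -0.4 112 0 0;-1.5 -0.4 117 0 0;-1.5 -0.4 117 0 0;-1.5 -0.4 117 0 0",
  "force": 60
}}

```text
clock: 15.0
eef_pos: [0.5385, 0.2038, 0.0525]
eef_rot: [-3.14, 0.001, -1.914]
ft_force: [0.3, 0.4, -1.0]
grip_width: 0.372
```

Emit:
{"name": "apply_moves", "arguments": {
  "commands": "0 0 2 0 0;0 0 4 0 0;0 0 6 0 0;0 0 8 0 0;0 0 8 0 0"
}}

```text
clock: 15.5
eef_pos: [0.539, 0.2026, 0.0462]
eef_rot: [-3.138, -0.0, -1.914]
ft_force: [-2.1, -3.9, 7.8]
grip_width: 0.371
```

Contact at 7.8 N, with about 4 N sideways along +tool x. I ease +1 mm that way and keep pressing.

Emit:
{"name": "apply_moves", "arguments": {
  "commands": "1 0 2 0 0;1 0 4 0 0;1 0 6 0 0;1 0 8 0 0;1 0 10 0 0;1 0 12 0 0;1 0 12 0 0"
}}

```text
clock: 16.2
eef_pos: [0.541, 0.2022, 0.0361]
eef_rot: [-3.133, 0.003, -1.914]
ft_force: [0.1, -3.9, 10.2]
grip_width: 0.372
```

Emit:
{"name": "apply_moves", "arguments": {
  "commands": "0 0 2 0 0;0 0 4 0 0;0 0 6 0 0;0 0 8 0 0;0 0 10 0 0;0 0 11 0 0;0 0 11 0 0;0 0 11 0 0"
}}

```text
clock: 17.0
eef_pos: [0.5373, 0.2026, 0.0233]
eef_rot: [-3.141, -0.0, -1.914]
ft_force: [-4.7, -3.3, 14.6]
grip_width: 0.373
```

```bash
sed -i 's/(abs(e)<.026)/(abs(e)<.021)/' m.py; python3 m.py
```

```text
[0.53729851 0.20256252 0.02329982] [-3.14115154e+00 -3.14780074e-04 -1.91384158e+00] 17.0 0.3727967717193726 [-4.69634088 -3.33577537 14.5536134 ]
wrist 12628 t ext [-0.08029864  0.05798493] e [-0.02023471  0.02018407]
axis e0,slope,h0,slope [ 0.0005  0.0018  0.0004 -0.0004] 7360 rms 0.0019
side 736 t ext [-0.05599293  0.08124864] e [-0.02021243  0.0203931 ]
axis e0,slope,h0,slope [ 0.0011 -0.0468 -0.0009  0.0109] 358 rms 0.0024
seat rel dx,dy 0.0005830492548453925 -0.0006345784440594602 twist -4.5256506084889736e-05
```

Emit:
{"name": "apply_moves", "arguments": {
  "commands": "0 0 0 0 0.6;0 0 0 0 0.6;0 0 0 0 0.6;0 0 0 0 0.6;0 0 0 0 0.6;0 0 -10 0 0.6;0 0 -25 0 0.6;0 0 -50 0 0.6;0 0 -85 0 0.6;0 0 -120 0 0.6;0 0 -150 0 0.6;0 0 -150 0 0.6;0 0 -150 0 0.6"
}}

```text
clock: 18.4
eef_pos: [0.538, 0.2028, 0.1724]
eef_rot: [-3.139, 0.002, -1.914]
ft_force: [0.3, -0.1, -1.1]
grip_width: 0.599
```

Run:
```python
from h import *
from scipy.optimize import least_squares
o=bot.get_obs();print(o['eef_pos'],o['clock'],o['grip_width'],o['ft_force'])
seat=np.array([.5377,.2018]);a=-.343;A=np.array([np.cos(a),np.sin(a)]);N=np.array([-A[1],A[0]])
for n in('wrist','side'):
    d=snap(n);W=world(d);cv2.imwrite(f'pics/{n}_end.png',d['pixels'] if n=='wrist' else cv2.resize(d['pixels'][160:420,90:380],(580,520)))
    w=W.reshape(-1,3);w=w[np.isfinite(w).all(1)];r=w[:,:2]-seat;t=r@A;e=r@N;h=w[:,2]-.045
    f=(abs(t)<.09)&(abs(e)<.024)&(h>-.005)&(h<.03);b=f&(abs(t)<.024)&(abs(e)<.019)
    s=least_squares(lambda q:np.hypot(e[b]-q[0]-q[1]*t[b],h[b]-q[2]-q[3]*t[b])-.018,[0]*4,loss='soft_l1',f_scale=.001)
    print(n,b.sum(),'t ext',np.percentile(t[f],[.5,99.5]),'e0,slope,z0,slope',s.x.round(4),'rms',np.sqrt((s.fun**2).mean()))
```

```text
[0.53802863 0.20282235 0.17240854] 18.4 0.5990393584170987 [ 0.27652633 -0.13530692 -1.05902783]
wrist 1874 t ext [-0.07550235  0.078546  ] e0,slope,z0,slope [ 0.     -0.0002  0.      0.0011] rms 0.0005528565499611793
side 365 t ext [-0.08132729  0.07162179] e0,slope,z0,slope [ 0.0017  0.0004 -0.0011  0.0029] rms 0.0011864485506954923
```

View pics/side_end.png

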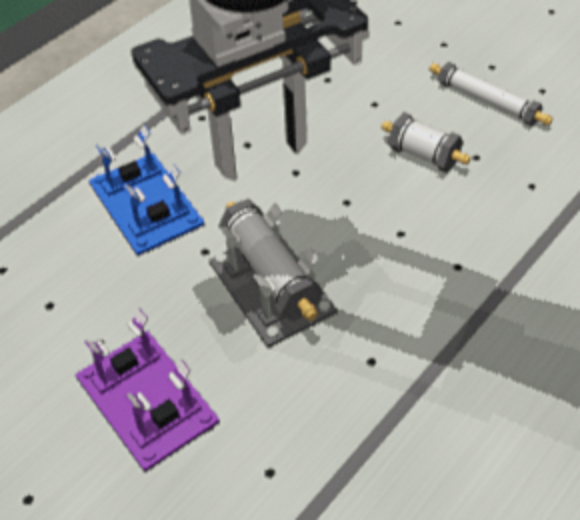

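The filter, at (268,258), is home in the grey holder: height error 0–1 mm, sideways under 2 mm, angle about 0. The gripper is clear and the other two filters look undisturbed, so I hand the job in.

```bash
python3 -c "
from cell import bot
print(bot.close_job(), bot.get_obs()['clock'])"
```

```text
the job is handed in; nothing more can be done
the job is handed in; nothing more can be done
```

The long thick filter is pressed home in the grey holder and released, and I handed the job in just after 18.4 s on the robot's clock. No verdict was reported.

**First grip failed:** the gripper came up empty, and the filter had not moved. The wrist image and the opening on a second try showed the fingertips about 31 mm higher than the stated tool geometry puts them. I regripped 28 mm lower, after which the filter held. I went by the camera measurement and never found the cause of that disagreement.

**Pressing in:** the highest upward force I read was 14.6 N, below the 18 N limit, but I only read it at the end of each move. I eased 1 mm sideways partway down because the leaves were pushing to one side.

**Last checks after letting go:**

| Check | Wrist camera | Side camera |
|---|---|---|
| Height above seat point | 0.0 mm | -1.1 mm |
| Sideways offset | 0.0 mm | 1.7 mm |
| Barrel angle to holder axis | under 0.001 rad | under 0.001 rad |
| Offset along the holder (from its end points) | about +1.5 mm | about -5 mm |

- **Camera disagreement:** the two cameras differ along the holder because each sees different ends of the filter. Both values are inside the 15 mm allowed.
- **Clearances:** the gripper was clear of everything. The slim and short filters looked undisturbed in the final picture, though I did not re-measure their positions.

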